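# Hang the rinsed beaker to drain

### The arm

A 6-joint arm with a two-finger parallel gripper is mounted at the origin on the work surface. World frame = base frame: x ahead of the robot, y to its left, z up, the work surface at z = 0. Lengths are in m, angles in degrees, forces in N, time in s.
With the tool pointing down it reaches from about 0.25 to 0.775 m from the base axis. Payload 4 kg.
Tool frame: the origin (TCP) lies at the very end of the fingers, on their centre line; the grasp point (between the pads) lies 19 mm behind it (arm.tcp_to_grasp is the z of the grasp point in the tool frame, in m); z points along the fingers, y is the line along which they close (so a half turn about z gives the same grasp; the last joint's range is limited). The gripper opens to 94 mm and grips with 3 to 60 N. Pads are 16 mm wide; open, the fingers measure 119 mm over their backs; the gripper's body (75 mm by 177 mm) begins 78 mm behind the grasp point.
Start: joints at [-82.913, 4.996, 78.535, -0, 96.463, -5.907], TCP at [0.124, -0.536, 0.206] pointing down, gripper open.
Joint ranges: [-177.83, 177.83], [-43.37, 116.18], [15.69, 146.23], [-61.86, 241.86], [9.47, 152.12], [-147.06, 147.06]. Speed limits (degrees/s): [159.86, 159.86, 180, 180, 180, 180].

### API

Orientations are given as [roll, pitch, yaw] about the fixed x, y, z axes, in that order (R = Rz(yaw) Ry(pitch) Rx(roll)).
In Python, from workcell import arm gives the robot as it stands. Calls block until the motion is done:
- arm.move_ptp(position, orientation): joint-space move of the TCP to a pose.
- arm.move_linear(position, frame=None, velocity=0.15, threshold=None): straight line of the TCP; frame=None keeps the orientation; velocity is the mean speed in m/s. With threshold (N) it stops when the force on the tool has changed by that much, and returns True; else False.
- arm.movej(angles): joint-space move.
- arm.set_gripper(opening): opening from 0.0 (shut) to 1.0 (fully open); the grip force is fixed at half the most; returns when the fingers have stopped.
- arm.pause(seconds).
- arm.inverse_kinematics(position, orientation): joint angles nearest the present ones, or None.
- arm.get_state(): the state.
- arm.camera(name): name is "scene" or "top"; returns a dict with "frame" (480x640x3 uint8, red, green, blue), "mtx" (3x3 intrinsics, pixels), "dist" ([k1, k2, p1, p2, k3] as OpenCV has them; the pictures are not rectified), "R" (3x3) and "t" (3): a world point X has camera coordinates R X + t. Camera axes: x right, y down, z forward; pixel columns grow to the right and rows downward; lengths in m; the calibration is good to about 2 mm. A picture is of the moment at which its call begins. There is no depth.
A pose or a line that the arm cannot do raises arm.Unreachable and nothing moves.
- arm.close_job(): hands the job in; it is judged then, once.
Trained networks look in the newest picture that a camera, given by its name, has taken for a name from the list of things; names that differ only in an ending like _2 or _b are one class to them, and where a whole thing is asked for, a point or a joint stands for the part that bears it (a point fixed in the world has none). Each returns a list of dicts, best first, with "confidence" (0 to 1); they miss things now and then, are a little off and sometimes report something else, mostly with a low value. They report only what shows in the picture. A call takes as long as a camera call. They do not tell look-alikes from the thing itself.
- arm.cut_out(query, camera): "region" (480x640 bool, what is visible of it) and "centre" ([column, row] in pixels, amid what is visible of it).
The state is a dict: "clock": time; "joint_pos": joint angles; "joint_vel": joint speeds; "joint_efforts": joint torques, N m; "position": TCP position; "ee_rot": TCP orientation; "contact_force": force on the tool from outside, world axes, zero at the start; "ft_torque": the same for the moment, N m; "width": opening from 0.0 (shut) to 1.0 (fully open); "grip_force": force on a finger pad.
Only numpy, scipy, OpenCV 4.12 (cv2) and the standard library are available. Lean on these libraries where they do the work, as an engineer would, in place of code of your own. Each camera call takes 0.05 s, during which the arm holds its last target. There are 200 camera calls.

### The job

The beaker you have just rinsed stands mouth-down at the back of the white wash tray, with the detergent canister close in front of it. Set the canister aside on the bench and hang the beaker, mouth down, on the one empty peg of the draining rack, lowering it gently, not dropping it, until it sits fully home and hangs there by itself to drain. Then stand the canister back in the tray where it stood, leaving the beakers already on the rack and everything else as they are.

Things in the scene. Friction and masses are not known exactly. Their poses are not given: they have to be found in the camera images.
- beaker: THE rinsed glass beaker, 60 g: 50 mm outside diameter (53.6 over the rim), 80 mm tall, wall 2.5 mm, bottom 4 mm thick (inside 76 mm deep, 45 mm wide), blue band near the bottom. Starts mouth-down in the tray. Origin: middle of the mouth; z runs from the mouth to the closed end: up at the start, along the peg towards its tip when hung.
- beaker_inside (a point): middle of the beaker's inner bottom, 76 mm from the mouth along the beaker's z
- canister: loose detergent canister, about 0.35 kg: white body 64 mm in diameter with a yellow band, 164 mm tall, then a blue lid 52 mm in diameter from 170 to 208 mm above the foot, good to hold from above. It stands 5 to 12 mm from the beaker on the robot's side, too tall and near for a gripper to come down over the beaker. Origin: centre of its foot, z up.
- tray: white plastic wash tray, fixed, 240 x 180 mm outside (x, y), walls 4 mm thick and 32 mm high, floor 4 mm above the bench. Origin: centre of its underside, z up. The bench between tray and rack and on the robot's side of them (such as 0.43 m straight ahead of the robot base) is clear.
- rack: steel-wire draining rack, fixed, 160 mm deep, 350 wide, 240 tall, to the left or right of the tray: three clip-on pegs in a row 100 mm apart, over a drip pan. Two pegs hold beakers like the rinsed one; which peg is empty varies. Origin: centre of its footprint on the bench; its front, to which the pegs lean, is its -x side.
- free_peg: the empty peg, fixed: green rod 16 mm in diameter with a round tip, on a grey clip with a 26 mm collar; smooth plastic, slippery (friction about 0.35). Origin: middle of the clip, on the peg's axis, 130 mm above the bench; z is vertical. The peg rises from there towards this frame's -x, leaning 40 degrees from vertical.
- free_peg_tip (a point): the very tip of the empty peg, 110 mm from the clip's middle. A beaker that is home has its inner bottom on this tip and its upper inner wall lying on the upper side of the rod: its axis runs parallel to the peg, about 14 mm below it (square to the peg), its mouth 14 mm clear of the collar.
- free_peg_root (a point): on the empty peg's axis at the front face of its collar, 90 mm below the tip along the peg
- hung_b: beaker like the other one, already hanging on a peg of the rack; loose, do not disturb. Origin: middle of its mouth.
- hung_c: second beaker already hanging on a peg of the rack; loose, do not disturb. Origin: middle of its mouth.
- dishes: at the robot's left, stack of three closed culture dishes, 90 mm in diameter, 48 mm tall, on the bench; leave alone. Origin: centre of its underside.
- tube_basket: wire basket of filled, stoppered glass tubes, 72 x 140 mm, 163 mm tall, 0.9 kg, on the bench at the robot's right; leave alone. Origin: centre of its underside.
Things that resemble listed ones, but are neither listed nor needed, are in the scene too. What is shaped like the beaker but green is not meant. Several things look just like the canister: the one meant starts farthest to the robot's right.

How it is judged:
By the outcome, as a careful person would: the job done as asked, in the order asked, and still so for the second after the job is handed in, with the robot touching nothing.
It also fails if it takes over 67 s, if anything falls off the work surface, if the arm or the gripper's body presses on something with over 40 N, if the wrist force passes 120 N, or if a joint passes its speed limit or range.

## Working session

There is one attempt and no reset: what is moved stays moved. The work goes in short steps, each a Python script; the robot and the scene stay as the last script left them, time stands still between calls to the robot, and variables do not carry over. Pictures are saved under pics/ and viewed, at most 10 in all, crops included, and the job is handed in when it is done.

```bash
mkdir -p pics; ls
python3 - <<'E'
from workcell import arm
import cv2,numpy as np
for n in("scene","top"):
    c=arm.camera(n);cv2.imwrite(f"pics/{n}0.png",c["frame"][:,:,::-1])
    print(n,c["mtx"].tolist(),c["dist"],c["R"].round(4).tolist(),c["t"])
    for q in("beaker","canister","tray","rack","free_peg","free_peg_tip","free_peg_root","hung_b"):
        print(q,[(round(d["confidence"],2),np.round(d["centre"]).tolist(),int(d["region"].sum())) for d in arm.cut_out(q,n)])
E
```

```text
pics
scene [[482.0867747192902, 0.0, 323.31419440714245], [0.0, 482.0867747192902, 239.3549991271847], [0.0, 0.0, 1.0]] [-0.08247059  0.          0.          0.          0.        ] [[0.2805, 0.9597, 0.0175], [0.6816, -0.1863, -0.7076], [-0.6759, 0.2104, -0.7064]] [-0.18626098 -0.27941791  1.65534268]
beaker [(0.85, [428.0, 320.0], 767), (0.6, [398.0, 277.0], 667)]
canister [(0.94, [445.0, 228.0], 1668), (0.79, [386.0, 237.0], 1507)]
tray []
rack [(0.82, [232.0, 306.0], 8003), (0.69, [374.0, 279.0], 3913)]
free_peg [(0.73, [182.0, 287.0], 473)]
free_peg_tip [(0.8, [182.0, 283.0], 441)]
free_peg_root [(0.57, [180.0, 276.0], 451)]
hung_b [(0.88, [222.0, 256.0], 742), (0.75, [409.0, 206.0], 350), (0.59, [265.0, 247.0], 659)]
top [[488.7254947552125, 0.0, 314.4193331952005], [0.0, 488.7254947552125, 245.75144478840707], [0.0, 0.0, 1.0]] [-0.11693636  0.          0.          0.          0.        ] [[0.0101, -0.9999, 0.0106], [-0.9808, -0.012, -0.1946], [0.1947, -0.0084, -0.9808]] [-0.00982163  0.59165677  1.00982922]
beaker [(0.66, [219.0, 159.0], 617), (0.65, [412.0, 241.0], 8583), (0.62, [224.0, 220.0], 468)]
canister [(0.78, [217.0, 248.0], 1391), (0.53, [170.0, 335.0], 1547)]
tray [(0.79, [243.0, 255.0], 7354)]
rack [(0.8, [411.0, 242.0], 8932)]
free_peg [(0.7, [469.0, 217.0], 404)]
free_peg_tip [(0.78, [471.0, 219.0], 392)]
free_peg_root [(0.66, [467.0, 222.0], 455)]
hung_b [(0.75, [372.0, 238.0], 1028), (0.58, [421.0, 239.0], 974)]
```

View pics/scene0.png

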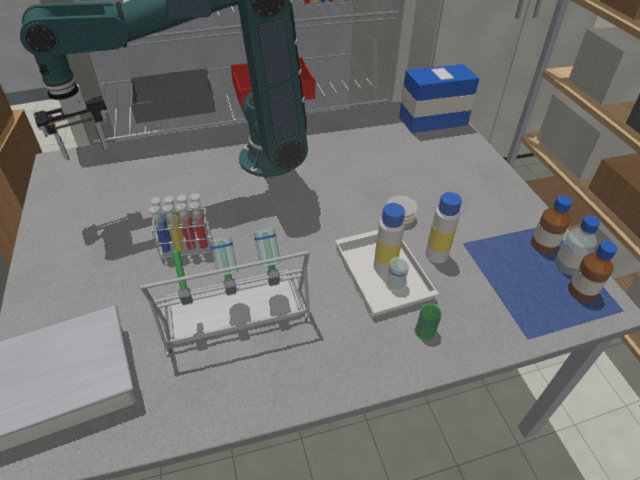

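View pics/top0.png

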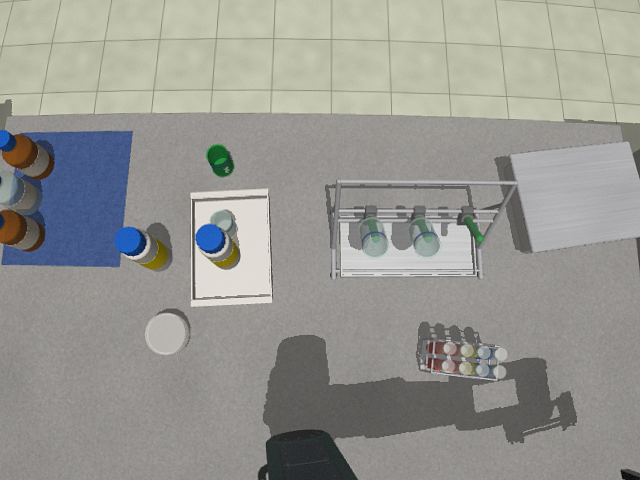

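Look-alikes: canister candidates are the one in the tray (top 210,238 / scene 390,235) and one left of the tray (top 130,240 / scene 445,228). The tray one is farthest right, so it's the one meant. Beaker candidates are the clear one behind it (top 222,222 / scene 398,275), the green one (top 220,160 / scene 428,320, not meant), and the two hung ones. The empty peg is the rightmost green rod (top 475,228 / scene 180,275). One close crop to check.

Run:
```python
import cv2,numpy as np
def t(n,x,y,w=100,h=75): return cv2.resize(cv2.imread(f"pics/{n}0.png")[y:y+h,x:x+w],(400,300),interpolation=cv2.INTER_CUBIC)
a=np.hstack([t("scene",345,200),t("top",180,195)]);b=np.hstack([t("scene",145,240),t("top",420,190)])
cv2.imwrite("pics/crop1.png",np.vstack([a,b]))
```

```text
(no output)
```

View pics/crop1.png

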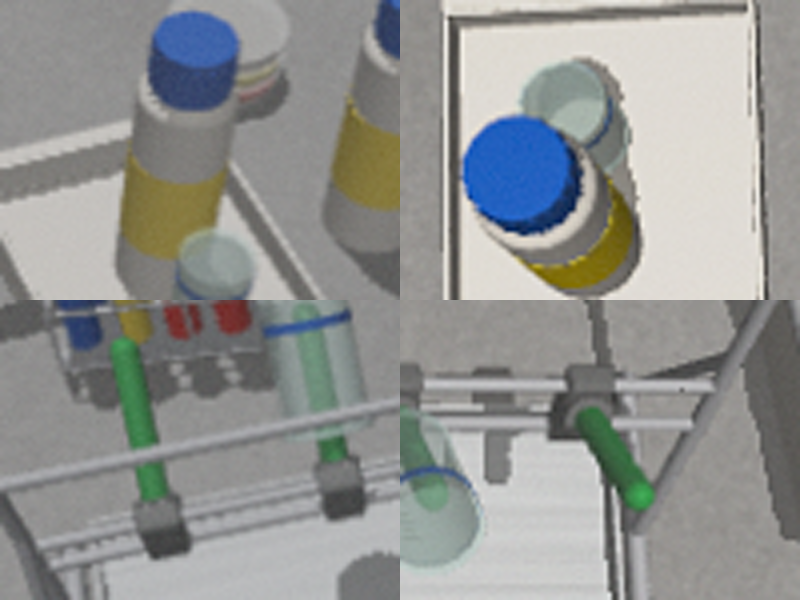

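The top tiles confirm the yellow-banded canister (scene 394,210; top 210,237) with the clear, blue-banded beaker behind it (scene 399,264). The bottom tiles show the bare green peg, tip at scene (176,252) / top (480,238). Next I'll compute positions.

```bash
cat > h.py <<'E'
from workcell import arm
import cv2,numpy as np
from scipy.optimize import least_squares
from scipy.spatial.transform import Rotation as Ro
CAM=("scene","top")
def cams(): return {n:arm.camera(n) for n in CAM}
def proj(c,X): 
    return cv2.projectPoints(np.atleast_2d(np.float64(X)),cv2.Rodrigues(c["R"])[0],c["t"],c["mtx"],c["dist"])[0][:,0]
def onz(c,px,z):
    u=cv2.undistortPoints(np.float64([[px]]),c["mtx"],c["dist"])[0,0]
    C=-c["R"].T@c["t"]; d=c["R"].T@[*u,1]
    return C+d*(z-C[2])/d[2]
def rpy(xt,zt):  # tool axes x,z -> rpy
    zt=np.array(zt)/np.linalg.norm(zt); y=np.cross(zt,xt); y/=np.linalg.norm(y); x=np.cross(y,zt)
    return Ro.from_matrix(np.c_[x,y,zt]).as_euler("xyz",degrees=True)
E
python3 - <<'E'
from h import *
c=cams()
for n,p in(("scene",(393.9,209.7)),("top",(209.8,237.4))): print("lid",n,onz(c[n],p,.212).round(4))
for n,p in(("scene",(398.9,264.2)),("top",(222.5,219))): print("beaker",n,onz(c[n],p,.084).round(4))
for p in((191,193),(268,190),(271,303),(191,305)): print("tray",onz(c["top"],p,.032).round(3))
s40,c40=np.sin(np.radians(40)),np.cos(np.radians(40))
def peg(p,s):
    a=p[2]; return np.array([p[0]-s*s40*np.cos(a),p[1]-s*s40*np.sin(a),.13+s*c40])
obs=[("scene",.102,(176,252.2)),("scene",.020,(183,289.5)),("top",.102,(479.8,238.5)),("top",.020,(467,218))]
f=lambda p:np.r_[tuple((proj(c[n],peg(p,s))[0]-q) for n,s,q in obs)]
r=least_squares(f,[.55,-.3,0]);print("peg",r.x.round(4),np.degrees(r.x[2]),r.fun.round(1))
for q in("dishes","tube_basket"):
    print(q,[(round(d["confidence"],2),onz(c["top"],d["centre"],.05 if q=="dishes" else .16).round(3)) for d in arm.cut_out(q,"top")])
# rack clips (top view) for yaw check, bar ends
for p in((372,214),(420,214),(467,213)): print("clip",onz(c["top"],p,.14).round(3))
for p in((337,182),(517,182)): print("bar",onz(c["top"],p,.24).round(3))
for i in (0,): print(arm.get_state()["clock"])
E
```

```text
lid scene [0.5795 0.1975 0.212 ]
lid top [0.5748 0.1946 0.212 ]
beaker scene [0.6435 0.2016 0.084 ]
beaker top [0.6431 0.1962 0.084 ]
tray [0.717 0.282 0.032]
tray [0.726 0.104 0.032]
tray [0.468 0.09  0.032]
tray [0.461 0.267 0.032]
peg [ 0.6475 -0.3165  0.0097] 0.5577324983811305 [-0.4  0.4  0.3 -0.7 -0.4 -1.   0.4  0.9]
dishes [(0.91, array([0.39 , 0.309, 0.05 ]))]
tube_basket [(0.86, array([ 0.353, -0.288,  0.16 ]))]
clip [ 0.643 -0.12   0.14 ]
clip [ 0.645 -0.219  0.14 ]
clip [ 0.649 -0.318  0.14 ]
bar [ 0.677 -0.042  0.24 ]
bar [ 0.684 -0.387  0.24 ]
1.1
```

```bash
cat >> h.py <<'E'
YAW=np.radians(1.2); CL=np.array([.6475,-.3165,.13]); s40,c40=np.sin(np.radians(40)),np.cos(np.radians(40))
f=np.array([np.cos(YAW),np.sin(YAW),0]); Z=np.array([0,0,1.])
D=-s40*f+c40*Z; N=c40*f+s40*Z      # peg direction, upper normal
DOWN=rpy([1,0,0],[0,0,-1]); TILT=rpy(N,-D)
def hang(s,off,g): # tcp for mouth at s along peg, axis 'off' below the peg, TCP g from the mouth
    return CL+D*(s+g)-N*off
E
python3 - <<'E'
from h import *
print(DOWN,TILT)
for p,o in(([.577,.196,.32],DOWN),([.577,.196,.178],DOWN),([.43,0,.178],DOWN),([.643,.199,.045],DOWN),([.643,.199,.2],DOWN),(hang(.15,5e-3,.041),TILT),(hang(.034,.014,.041),TILT),(hang(.18,.014,.041),TILT)):
    j=arm.inverse_kinematics(list(p),list(o)); print(np.round(p,3),None if j is None else np.round(j,0))
E
```

```text
[180.   0.   0.] [180.  -40.    1.2]
[0.577 0.196 0.32 ] [ 13.  13.  56.  -0. 111. 103.]
[0.577 0.196 0.178] [ 13.  13.  73.  -0.  94. 103.]
[0.43  0.    0.178] [ -8. -10.  96.  -0.  94.  82.]
[0.643 0.199 0.045] [ 12.  25.  73.  -0.  83. 102.]
[0.643 0.199 0.2  ] [ 12.  21.  60.  -0.  99. 102.]
[ 0.521 -0.319  0.273] [-55.  -9.  94.  34.  73.  30.]
[ 0.589 -0.318  0.178] [-48.  -0.  97.  34.  60.  29.]
[ 0.495 -0.32   0.29 ] [-58. -12.  94.  35.  77.  29.]
```

Run:
```python
from h import *
s=arm.get_state();p=list(s["position"]);p[2]=.33
arm.move_linear(p,velocity=.3)
arm.set_gripper(1.0)
arm.move_ptp([.577,.196,.30],list(DOWN))
c=cams()
for n in CAM: cv2.imwrite(f"pics/{n}1.png",c[n]["frame"][:,:,::-1])
print(arm.get_state()["clock"])
a=cv2.imread("pics/scene1.png")[120:320,280:540];b=cv2.imread("pics/top1.png")[130:330,120:380]
cv2.imwrite("pics/crop2.png",cv2.resize(np.hstack([a,b]),(780,300)))
for n in CAM: print(n,[proj(c[n],[.577,.196,z])[0].round(0) for z in(.212,.3)])
```

```text
5.0083
scene [array([393., 209.]), array([397., 180.])]
top [array([209., 236.]), array([199., 225.])]
```

View pics/crop2.png

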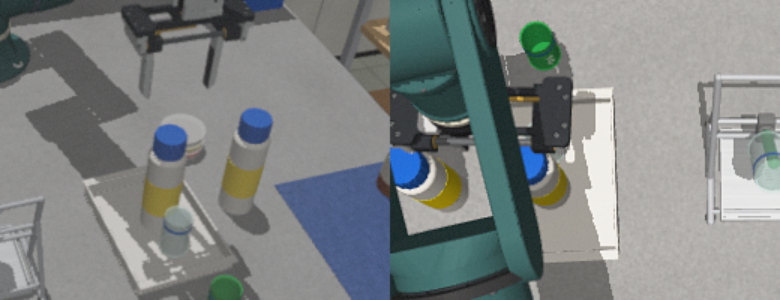

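The open fingers are centred at scene (399,180), against a predicted (397,180), right above the lid. Descending now.

Run:
```python
from h import *
print(arm.move_linear([.577,.196,.178],velocity=.12,threshold=8))
arm.set_gripper(0.4)
s=arm.get_state();print(s["width"]*94,s["grip_force"],s["position"],s["clock"])
arm.move_linear([.577,.196,.30],velocity=.12)
arm.move_linear([.43,.0,.26],velocity=.2)
print(arm.move_linear([.43,0,.165],velocity=.06,threshold=5))
s=arm.get_state();print(s["width"]*94,s["position"],s["contact_force"])
arm.set_gripper(1.0)
arm.move_linear([.43,0,.30],velocity=.2)
c=cams()
for n in CAM:
    cv2.imwrite(f"pics/{n}2.png",c[n]["frame"][:,:,::-1])
    for d in arm.cut_out("beaker",n): 
        ys,xs=np.where(d["region"]);print(n,round(d["confidence"],2),d["centre"],xs.min(),xs.max(),ys.min(),ys.max())
print(arm.get_state()["clock"])
a=cv2.imread("pics/scene2.png")[150:330,300:470];b=cv2.imread("pics/top2.png")[165:345,180:350]
cv2.imwrite("pics/crop3.png",cv2.resize(np.hstack([a,b]),(800,424),interpolation=cv2.INTER_CUBIC))
```

```text
False
51.37823305998754 29.989523138192453 [0.57699815 0.19632603 0.17802375] 6.9083
True
51.97382714152129 [0.42967569 0.00050414 0.17359032] [0.89829241 0.41744987 4.22987096]
scene 0.86 [396.0, 275.5] 386 408 257 291
scene 0.57 [429.5, 320.3] 414 440 304 339
scene 0.27 [231.6, 306.3] 140 311 251 355
top 0.85 [218.9, 159.1] 206 234 144 177
top 0.36 [466.4, 221.2] 457 482 207 241
12.5583
```

View pics/crop3.png

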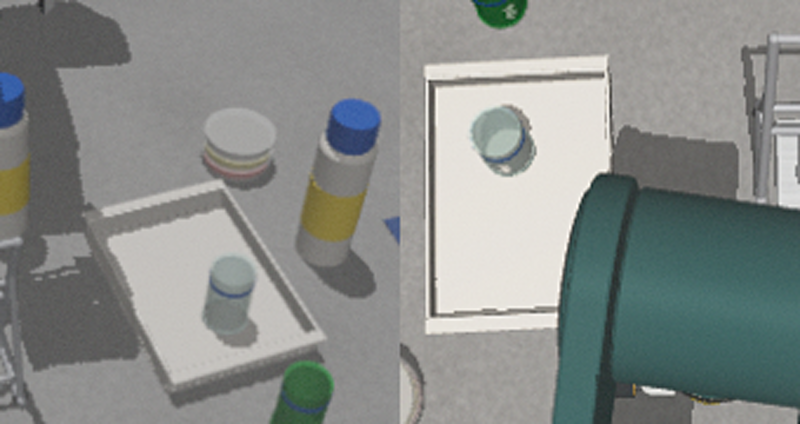

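The beaker stands alone at scene (396,275) / top (222,222), upright and undisturbed. The canister stands on the bench. Next I'll grasp the beaker.

Run:
```python
from h import *
c=cams()
P=[onz(c["scene"],(398.6,265.3),.084),onz(c["top"],(222.1,221.5),.084)];print(np.round(P,4))
# extents: compare model outline bbox in scene
m=np.mean(P,0)
th=np.linspace(0,6.28,60)
for n in CAM:
    q=np.vstack([proj(c[n],np.c_[m[0]+r*np.cos(th),m[1]+r*np.sin(th),0*th+z]) for r,z in((.025,.084),(.0268,.004))])
    print(n,q.min(0).round(1),q.max(0).round(1))
b=m; arm.move_linear([.50,.10,.32],velocity=.3)
arm.move_linear([b[0],b[1],.16],velocity=.25)
print(arm.move_linear([b[0],b[1],.045],velocity=.1,threshold=5))
arm.set_gripper(0.45)
s=arm.get_state();print(s["width"]*94,s["grip_force"],s["position"],s["contact_force"],s["clock"])
c=cams()
for n in CAM: cv2.imwrite(f"pics/{n}3.png",c[n]["frame"][:,:,::-1])
a=cv2.imread("pics/scene3.png")[200:330,330:480]
cv2.imwrite("pics/crop4.png",cv2.resize(a,(600,520),interpolation=cv2.INTER_CUBIC))
```

```text
[[0.6467 0.1994 0.084 ]
 [0.6375 0.1968 0.084 ]]
scene [383.3 256.8] [407.4 292.6]
top [210.1 208.3] [239.1 239.2]
False
50.086105030906296 29.99922531656921 [0.64212257 0.19827902 0.04506594] [ 0.7789307  -0.47232083  0.26325063] 16.3583
```

View pics/crop4.png

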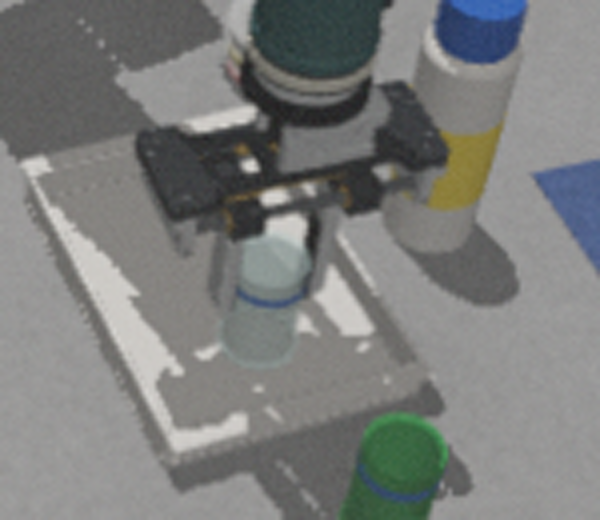

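Run:
```python
from h import *
p=arm.get_state()["position"]
arm.move_linear([p[0],p[1],.33],velocity=.15)
arm.move_linear([.52,-.1,.37],velocity=.25)
arm.move_ptp(list(hang(.17,.005,.041)+[0,0,.0]),list(TILT))
arm.pause(.3)
s=arm.get_state();print(s["width"]*94,s["position"],s["contact_force"],s["clock"])
c=cams()
for n in CAM: cv2.imwrite(f"pics/{n}4.png",c[n]["frame"][:,:,::-1])
a=cv2.imread("pics/scene4.png")[190:340,110:310];b=cv2.imread("pics/top4.png")[170:320,350:550]
cv2.imwrite("pics/crop5.png",cv2.resize(np.hstack([a,b]),(800,300),interpolation=cv2.INTER_CUBIC))
for n in CAM: print(n,[proj(c[n],hang(.17,.005,g))[0].round(1) for g in(0,.08)],proj(c[n],CL+D*.102).round(1))
```

```text
49.89458127122738 [ 0.50911695 -0.31853731  0.28918587] [-0.52359231  0.910366   -1.37580453] 21.2
scene [array([168.9, 222.2]), array([161.2, 186.1])] [[175.3 252.7]]
top [array([490.9, 257.6]), array([506.5, 281.8])] [[479.7 237.5]]
```

View pics/crop5.png

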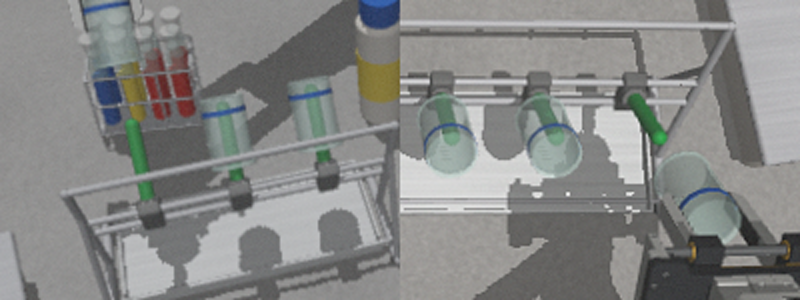

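The mouth sits at top (490,255), in line with the peg tip at (480,238), with both hung beakers clear. Sliding it down along the peg now.

Run:
```python
from h import *
def rep(t):
    s=arm.get_state();v=s["position"]-CL;print(t,"s",round(float(v@D)-.041,4),"off",round(float(-v@N),4),"F",np.round([s["contact_force"]@D,s["contact_force"]@N,s["contact_force"][1]],2),round(s["width"]*94,2),s["clock"])
rep("0")
h1=arm.move_linear(list(hang(.055,.005,.041)),velocity=.08,threshold=4);rep(h1)
if not h1:
    h2=arm.move_linear(list(hang(.028,.005,.041)),velocity=.025,threshold=2.5);rep(h2)
    c=cams()
    for n in CAM: cv2.imwrite(f"pics/{n}5.png",c[n]["frame"][:,:,::-1])
    a=cv2.imread("pics/scene5.png")[190:340,110:310];b=cv2.imread("pics/top5.png")[170:320,350:550]
    cv2.imwrite("pics/crop6.png",cv2.resize(np.hstack([a,b]),(800,300),interpolation=cv2.INTER_CUBIC))
```

```text
0 s 0.1698 off 0.0043 F [ 0.07 -0.54 -0.3 ] 49.93 21.3
False s 0.0556 off 0.0045 F [-1.71 -0.09 -0.22] 49.89 22.8833
True s 0.0334 off 0.0053 F [4.31 0.49 0.47] 49.8 23.7
```

Run:
```python
from h import *
def rep(t):
    s=arm.get_state();v=s["position"]-CL;print(t,"s",round(float(v@D)-.041,4),"off",round(float(-v@N),4),"F",np.round([s["contact_force"]@D,s["contact_force"]@N,s["contact_force"][1]],2),round(s["width"]*94,2),s["clock"])
arm.move_linear(list(hang(.0345,.0055,.041)),velocity=.02);rep("back")
h=arm.move_linear(list(hang(.0345,.021,.041)),velocity=.02,threshold=2);rep(h)
c=cams()
for n in CAM: cv2.imwrite(f"pics/{n}6.png",c[n]["frame"][:,:,::-1])
a=cv2.imread("pics/scene6.png")[190:340,110:310];b=cv2.imread("pics/top6.png")[170:320,350:550]
cv2.imwrite("pics/crop7.png",cv2.resize(np.hstack([a,b]),(800,300),interpolation=cv2.INTER_CUBIC))
```

```text
back s 0.0338 off 0.0066 F [-0.89 -0.95  1.06] 50.16 24.075
True s 0.0343 off 0.0138 F [0.95 3.55 0.11] 49.92 24.5833
```

View pics/crop7.png

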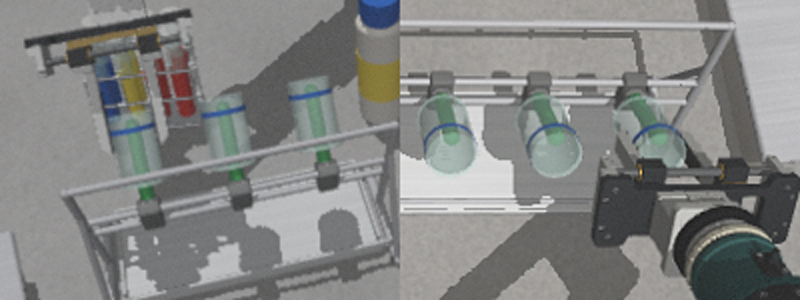

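It looks like its neighbours: seated at s = 34 mm, offset 13.8 mm, as expected. Releasing gently and retreating along the peg, then fetching the canister.

Run:
```python
from h import *
arm.set_gripper(0.66)
p=arm.get_state()["position"]
arm.move_linear(list(p+D*.10),velocity=.06)
print(arm.get_state()["contact_force"])
arm.move_linear([.45,-.22,.36],velocity=.2)
arm.move_ptp([.43,0,.32],list(DOWN))
arm.set_gripper(1.0)
c=cams()
for n in CAM: cv2.imwrite(f"pics/{n}7.png",c[n]["frame"][:,:,::-1])
print(arm.get_state()["clock"])
a=cv2.imread("pics/scene7.png")[190:340,110:310];b=cv2.imread("pics/top7.png")[170:320,350:550]
cv2.imwrite("pics/crop8.png",cv2.resize(np.hstack([a,b]),(800,300),interpolation=cv2.INTER_CUBIC))
```

```text
[ 0.51170267 -0.38172642  0.21781868]
29.55
```

View pics/crop8.png

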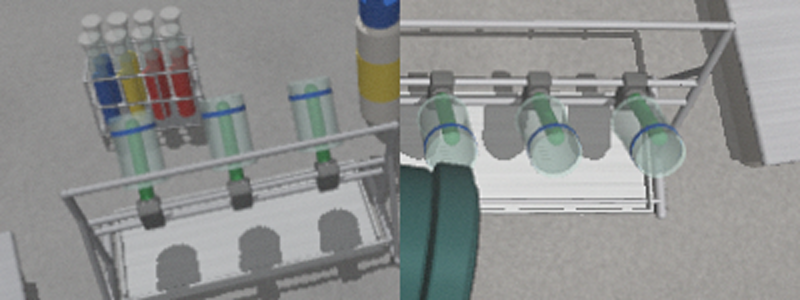

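The beaker hangs by itself like its neighbours (scene 178,260; top 478,240), and those two haven't moved. Now returning the canister.

Run:
```python
from h import *
print(arm.move_linear([.43,0,.174],velocity=.12,threshold=8))
arm.set_gripper(0.4)
s=arm.get_state();print(s["width"]*94,s["position"])
arm.move_linear([.43,0,.26],velocity=.12)
arm.move_linear([.577,.196,.26],velocity=.15)
arm.pause(.3)
print(arm.move_linear([.577,.196,.168],velocity=.05,threshold=4))
s=arm.get_state();print(s["width"]*94,s["position"],s["contact_force"])
arm.set_gripper(1.0)
arm.move_linear([.577,.196,.31],velocity=.15)
arm.move_ptp([.43,0,.36],list(DOWN))
c=cams()
for n in CAM: cv2.imwrite(f"pics/{n}8.png",c[n]["frame"][:,:,::-1])
print(arm.get_state()["clock"])
a=cv2.imread("pics/scene8.png")[:,:];b=cv2.imread("pics/top8.png")
cv2.imwrite("pics/crop9.png",cv2.resize(np.hstack([a[150:360,130:480],b[130:340,170:520]]),(800,240),interpolation=cv2.INTER_AREA))
```

```text
False
51.5953773029934 [4.29993478e-01 2.38214104e-04 1.74020791e-01]
True
51.64084069058419 [0.57675304 0.19657301 0.17781145] [0.30424346 1.6988758  3.93696365]
39.0
```

View pics/crop9.png

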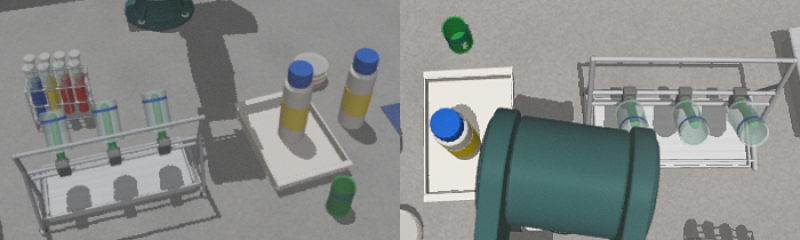

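The canister stands upright in its old spot in the tray (lid about top 210,238), three beakers hang on the rack, and the arm is clear.

```bash
python3 -c "
from workcell import arm
print(arm.close_job())"
```

```text
the job is handed in; nothing more can be done
None
```

The beaker hangs mouth-down on the empty peg, seated as expected, and the canister is back in its place in the tray. The job was handed in at about 39 s of the 67 s allowed, with the arm clear of everything; no verdict was returned.

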